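# Return the purple key fob through the spring flap

### The arm

A 6-joint arm with a two-finger parallel gripper is mounted at the origin on the work surface. World frame = base frame: x ahead of the robot, y to its left, z up, the work surface at z = 0. Lengths are in m, angles in rad, forces in N, time in s.
With the tool pointing down it reaches from about 0.225 to 0.875 m from the base axis. Payload 3.4 kg.
Tool frame: the origin (TCP) lies on the centre line of the jaws, within the pads' length; the fingertips stand 19 mm ahead of it and the grasp point (between the pads) is the TCP (nose_length is the distance from the TCP to the fingertips, in m); z points along the fingers, y is the direction in which the jaws open and shut (so a half turn about z gives the same grasp; the last joint's range is limited). The gripper opens to 85 mm and grips with 20 to 120 N. Pads are 22 mm wide; open, the fingers measure 114 mm over their backs; the gripper's body (76 mm by 85 mm) begins 54 mm behind the grasp point. The pads swing forward as they close: fully open they stand 13 mm farther back than shut.
Start: joints at [1.042, 0.276, 1.505, -0, 1.361, -0.121], TCP at [0.228, 0.528, 0.25] pointing down, gripper open.
Joint ranges: [-2.89, 2.89], [-0.75, 2.08], [0.22, 2.7], [-1.18, 4.32], [0.11, 2.71], [-2.7, 2.7]. Speed limits (rad/s): [2.57, 2.57, 3.14, 3.14, 3.14, 3.14].

### API

Orientations are given as a unit quaternion [w, x, y, z].
In Python, from rig import * gives the robot as it stands.
- The arm moves only by the shell command python3 -m jog 'ROWS' [OPENING] [FORCE]. ROWS is JSON, one flat list of numbers, 6 for each row, row after row: the shift along the tool's x, y, z in mm, then the turn, a rotation vector about the tool's x, y, z in degrees. In form: [tx, ty, tz, wx, wy, wz, tx, ty, tz, wx, wy, wz, ...]. A call has 1 to 10 rows; each row is the pose to reach, as a shift and turn from the pose commanded when the call began, along the tool's axes at that moment; what a row does not reach only later rows make up. A row lasts 1/8 s, in which the tool goes at most 62.5 mm and 10.7 degrees, less where a joint would pass 70% of its speed; a pose out of reach is approached as far as the arm can. A call with a gripper value outside its range is refused whole. OPENING is the closure, from 0 (fully open) to 1 (shut), set as the call begins (- or left out, the last holds). The fingers move at their own pace and stop on an object; FORCE is the grip in N (left out, the last holds). Time passes only in rows, so rows that repeat a pose let the fingers close. It gives the time, the measured TCP pose, the force and the opening at its end, in the units of the state.
- get_state(): the state, without advancing time (a new reading comes with each control period).
- get_image(name): name is "side" or "top" or "wrist"; returns a dict with "frame" (480x640x3 uint8, red, green, blue), "camera_matrix" (3x3 intrinsics, pixels), "rvec" (rotation vector, rad) and "tvec" (3), from world to camera coordinates, as OpenCV has them. Camera axes: x right, y down, z forward; pixel columns grow to the right and rows downward; lengths in m; the calibration is good to about 2 mm. A picture is of the moment at which its call begins. There is no depth.
- sign_off(): hands the job in, once; it reports no verdict.
The state is a dict: "clock": time; "qpos": joint angles; "qd": joint speeds; "effort": joint torques, N m; "position": TCP position; "ee_rot": TCP orientation; "contact_force": force on the tool from outside, world axes, zero at the start; "moment": the same for the moment, N m; "width": finger opening in m.
Only numpy, scipy, OpenCV 4.12 (cv2) and the standard library are available. Lean on these libraries where they do the work, as an engineer would, in place of code of your own. Each camera call takes 0.05 s, during which the arm holds its last target.

### The job

Take the purple fob out of the rack and return it through the spring flap of the key box: push the flap open with it, steel end down, and press it on the sprung reader plate hidden inside for about half a second, firmly (around 9 N) but never roughly. Then let go and draw back so that the flap swings fully shut with the fob inside, leaving everything else where it is.

Things in the scene. Friction and masses are not known exactly. Their poses are not given: they have to be found in the camera images.
- purple_fob: Purple silicone key fob upright in one of the rack's two pockets, 88 mm tall, 40 to 85 g. Origin at the centre of its bottom end, z along its length. Lower 28 mm: steel tang 8 (x) by 20 mm (y). From 28 to 88 mm: silicone grip 12 (x) by 26 mm (y). Grasp it from above across the 26 mm (closing along its y), about 12 mm below its top end.
- fob_tip (a point): Centre of the steel bottom end of the purple fob (same point as its origin).
- fob_mid (a point): Middle of the purple fob, 44 mm above its bottom end.
- keybox: Grey key return box, fixed, 125 (x) by 152 (y) by 135 mm tall. Origin on the underside, straight below the entry point; the box reaches from 34 mm behind (-x) to 91 mm ahead (+x) of it and 76 mm to each side; walls 5 mm. The opening in its top, x -29 to +21 mm, y -71 to +71 mm, is closed by an aluminium flap with an orange line at its free edge; the rest of the top is a dark plate.
- entry (a point): Point in the plane of the box top (135 mm up) through which the fob's centre line should go straight down, fob axes parallel to the box axes: 29 mm from the hinge, 21 mm from the far edge of the opening. The x axis points away from the hinge, y along the hinge. Fingers have room on both y sides of the fob and can go down inside with it.
- flap (a joint): Angle of the flap (rad): 0 shut and flush with the box top, up to 1.45 swung down into the box. It is hinged on the -x edge of the opening, 49 mm long, 136 mm wide; its spring shuts it. It starts to open at about 1.5 N at the entry point and drags with up to about 3 N on what is pushed past it.
- rack: Fixed walnut block 120 mm (x) by 50 mm (y) by 40 mm tall, origin at the centre of its underside, with two pockets 26 mm deep, 30 mm either side of the centre along x. Fobs stand in them with their axes parallel to the rack's, tops 102 mm above the work surface, with 1.5 mm play on each side.
- grey_fob: Grey fob of the same shape as the purple one, in the other pocket; leave it there. Origin at the centre of its bottom end.
- padlock: Stainless combination padlock lying flat, 80 mm by 45 mm by 22 mm; leave it alone. Origin at the underside of its body.
- dish: White ceramic dish 84 mm wide, 24 mm high; leave it alone. Origin at the centre of its underside.
- bell: Frosted glass bell with brass knob, 54 mm wide, 63 mm high; leave it alone. Origin at the centre of its underside.
- well (a point): Point on the box's inner floor (6 mm up) below the entry point. Over it, hidden, is the sprung reader plate, 44 (x) by 70 mm (y), height unmeasured: unpressed its top is 94 to 108 mm below the box top. It gives from about 2 N, 3 N per mm; after 3 mm (11 N) comes a rigid stop. It needs over 6 N; over 22 N damages the box. The box is hollow ahead (+x): the closing flap tips a released fob into it.
Things that resemble listed ones, but are neither listed nor needed, are in the scene too. Of the things shaped like the purple_fob, the purple one is meant. Of the things that look like the keybox, the largest one is meant.

How it is judged:
By the outcome, as a careful person would: the job done as asked, in the order asked, and still so for the second after the job is handed in, with the robot touching nothing.
It also fails if it takes over 50 s, if anything falls off the work surface, if the arm or the gripper's body presses on something with over 40 N, if the wrist force passes 120 N, or if a joint passes its speed limit or range.

## Working session

There is one attempt and no reset: what is moved stays moved. The work goes in short steps, Python scripts to look and compute and a shell command to move; the robot and the scene stay as the last step left them, time stands still between calls to the robot, and variables do not carry over. Pictures are saved under pics/ and viewed, and the job is handed in when it is done.

```bash
mkdir -p pics; ls; python3 - <<'E'
from rig import *
import cv2
s=get_state();print({k:(v if not hasattr(v,'round') else v) for k,v in s.items()})
for n in ("top","side","wrist"):
    d=get_image(n);cv2.imwrite(f"pics/{n}0.png",cv2.cvtColor(d["frame"],cv2.COLOR_RGB2BGR));print(n,d["camera_matrix"],d["rvec"],d["tvec"])
E
```

```text
pics
{'clock': 0.0, 'qpos': array([ 1.04197744e+00,  2.76597721e-01,  1.50614301e+00,  2.03428286e-05,
        1.36069949e+00, -1.21027668e-01]), 'qd': array([-0.00104557,  0.0001402 ,  0.0006751 , -0.00030541,  0.00158153,
       -0.00118189]), 'effort': array([ 3.23073473e-03, -4.16772366e+01, -2.45812923e+01,  2.42092965e-04,
        1.08660504e-02, -1.35759939e-05]), 'position': array([0.22779531, 0.52741093, 0.24943419]), 'ee_rot': array([-3.04330805e-04,  2.02487770e-01,  9.79284356e-01, -8.72272884e-04]), 'contact_force': array([-0.29127253,  0.02406295, -0.4923379 ]), 'moment': array([ 0.03784835,  0.04486318, -0.05732849]), 'width': 0.08533698309717881}
top [[434.51728729   0.         324.69133027]
 [  0.         434.51728729 245.84839034]
 [  0.           0.           1.        ]] [ 2.18970001 -2.20216926  0.06226886] [0.02415543 0.5305561  1.05133864]
side [[583.69677308   0.         324.89429745]
 [  0.         583.69677308 234.04350848]
 [  0.           0.           1.        ]] [ 0.61210468 -2.44962321  1.43434331] [0.49995661 0.20807534 1.0378333 ]
wrist [[432.61448509   0.         321.17752514]
 [  0.         432.61448509 232.20393358]
 [  0.           0.           1.        ]] [-2.41991183 -1.59203044 -0.22669522] [-0.57424201 -0.03525622  0.37824453]
```

View pics/top0.png

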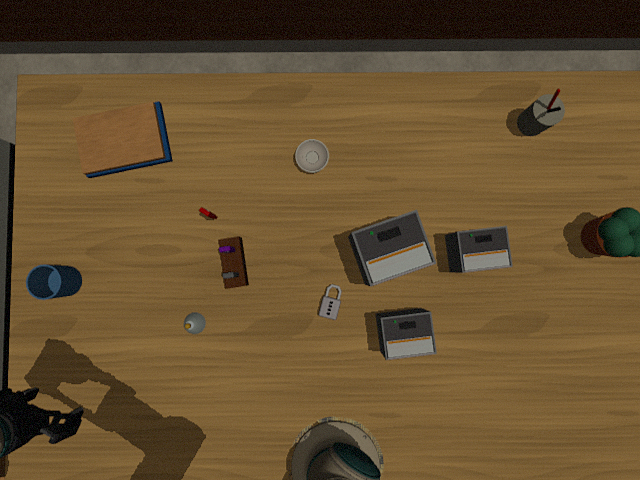

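View pics/side0.png

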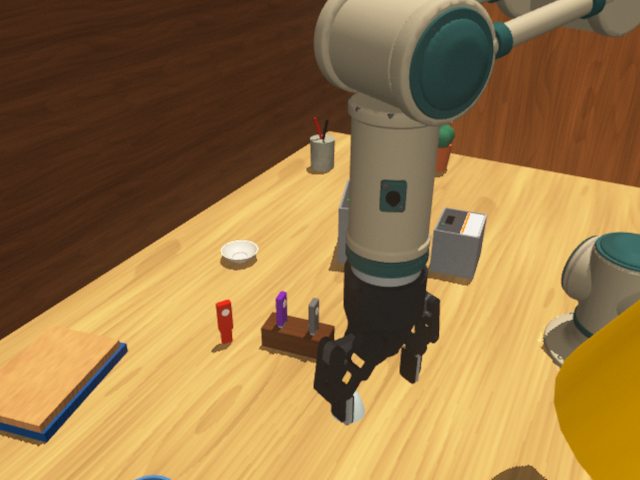

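View pics/wrist0.png

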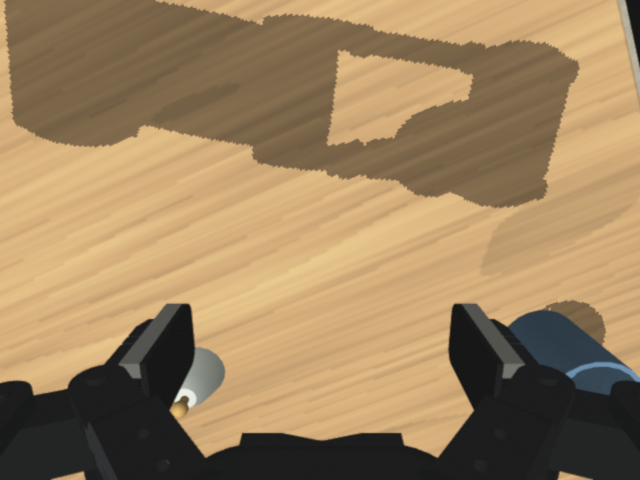

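Top view: fob-shaped things are purple (226,250) and grey (230,274), both in the rack, and red (207,213), standing alone. The purple one in the rack fits. Box-like things are at (391,248), (480,250) and (407,334). The largest by eye is the one at (391,248). I'll confirm both with a crop and measurements.

```bash
cat > h.py <<'E'
import numpy as np, cv2
def cam(d):
    R=cv2.Rodrigues(np.array(d["rvec"],float))[0]; t=np.array(d["tvec"],float).ravel(); return np.array(d["camera_matrix"]),R,t
def ray(d,uv):
    K,R,t=cam(d); v=R.T@np.linalg.solve(K,[uv[0],uv[1],1.]); return -R.T@t, v
def plane(d,uv,z):
    o,v=ray(d,uv); return o+v*(z-o[2])/v[2]
def proj(d,P):
    return cv2.projectPoints(np.array(P,float).reshape(-1,3),np.array(d["rvec"],float),np.array(d["tvec"],float),np.array(d["camera_matrix"]),None)[0].reshape(-1,2)
E
python3 - <<'E'
from rig import *
from h import *
d=get_image("top");f=d["frame"];b=cv2.cvtColor(f,cv2.COLOR_RGB2BGR);hsv=cv2.cvtColor(f,cv2.COLOR_RGB2HSV)
a=cv2.resize(b[195:300,180:270],None,fx=5,fy=5,interpolation=cv2.INTER_CUBIC)
c=cv2.resize(b[200:365,340:520],None,fx=3,fy=3,interpolation=cv2.INTER_CUBIC)
cv2.imwrite("pics/ca.png",a);cv2.imwrite("pics/cb.png",c)
H,S,V=[hsv[...,i].astype(int) for i in range(3)]
def comps(m,name,z,mn=15):
    n,l,st,ce=cv2.connectedComponentsWithStats(m.astype(np.uint8))
    for i in range(1,n):
        if st[i,4]>=mn:
            p=np.argwhere(l==i)[:,::-1].astype(np.float32);r=cv2.minAreaRect(p)
            print(name,st[i],ce[i].round(1),[x if np.isscalar(x) else np.round(x,1) for x in r],plane(d,ce[i],z).round(4))
comps((H>125)&(H<165)&(S>90),"purple",.102,5)
comps((H>8)&(H<25)&(S>150)&(V>130),"orange",.135,8)
comps((S<40)&(V>130),"white",.135,60)
comps((S>90)&(V<110)&(H<20),"walnut",.04,100)
E
```

```text
purple [219 246  16   7  88] [226.2 248.8] [array([226.5, 249. ]), array([ 6., 15.]), 90.0] [0.5205 0.2428 0.102 ]
purple [ 13 401   4   4   5] [ 14.4 402.2] [array([ 14.3, 402.3]), array([0.7, 4.2]), 45.0] [0.185  0.7068 0.102 ]
purple [ 19 403   3   5   5] [ 20. 405.] [array([ 20., 405.]), array([0.6, 4.4]), 33.6900634765625] [0.1789 0.6943 0.102 ]
purple [ 20 409   4   4   7] [ 22.  410.3] [array([ 21.9, 410.7]), array([2.5, 3.2]), 71.56504821777344] [0.1674 0.6895 0.102 ]
purple [ 14 418   3   3   5] [ 15.2 418.6] [array([ 15.3, 418.6]), array([2.2, 1.8]), 63.43495178222656] [0.1496 0.7039 0.102 ]
orange [148 102   5   5  12] [149.8 103.8] [array([150., 104.]), array([2.9, 4.9]), 75.96376037597656] [0.8408 0.4061 0.135 ]
orange [145 109   9   6  20] [149.4 111.8] [array([149.4, 112.1]), array([4.4, 8.5]), 75.96376037597656] [0.8227 0.4067 0.135 ]
orange [141 114   9   4  15] [144.9 115.9] [array([145. , 115.5]), array([3., 8.]), 90.0] [0.8136 0.4164 0.135 ]
orange [148 115  10  14  33] [153.4 122.3] [array([155., 122.]), array([11.3,  8.5]), 45.0] [0.799  0.3976 0.135 ]
orange [1
[... 4886 characters left out ...]
] [ 53.6 325.3] [array([ 49. , 327.5]), array([54., 17.]), -0.0] [0.3447 0.6635 0.04  ]
walnut [  9 329  41  10 122] [ 26.8 334.5] [array([ 29. , 333.5]), array([ 9., 40.]), 90.0] [0.3237 0.7259 0.04  ]
walnut [448 330  50   4 104] [473.8 331.8] [array([472.5, 331.5]), array([ 3., 49.]), 90.0] [ 0.3234 -0.331   0.04  ]
walnut [  24  338  182  142 7566] [119.4 412. ] [array([108.6, 417.2]), array([188.9,  81.8]), 32.17121887207031] [0.1424 0.504  0.04  ]
walnut [282 440  17  40 202] [289.  462.5] [array([288.4, 459.2]), array([13.3, 41.1]), 9.211027145385742] [0.0243 0.1074 0.04  ]
walnut [  0 455   9  23 139] [  3.7 465.9] [array([  4., 466.]), array([22.,  8.]), 90.0] [0.0213 0.7702 0.04  ]
```

View pics/ca.png

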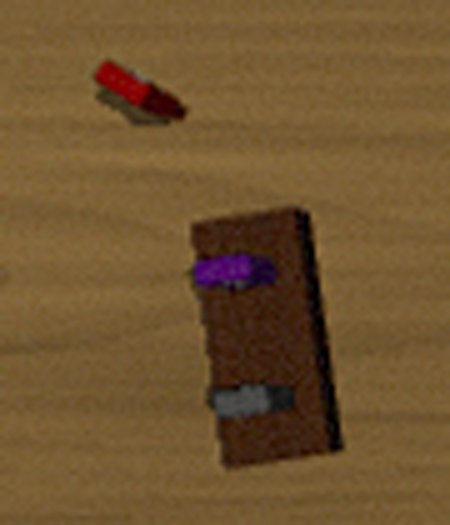

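View pics/cb.png

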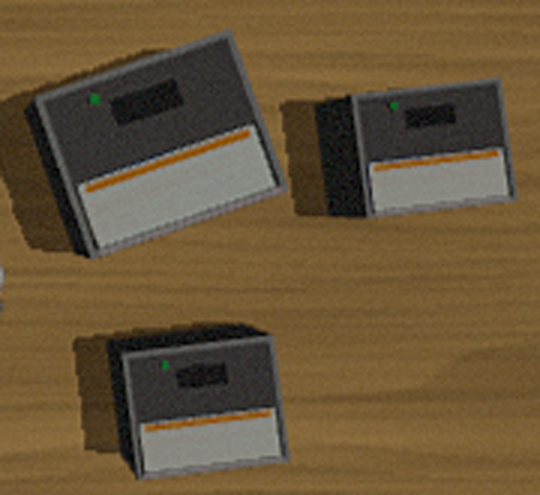

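Enlarged crops: the purple fob is in the rack at (226,249), in the pocket farther from the robot, and the red one stands loose. The box at (391,248) has an orange line 56 px long against 40 px on the other two, so it is the largest. Now I'll measure poses.

```bash
cat > mv.py <<'E'
import numpy as np
from scipy.spatial.transform import Rotation as Ro
def rel(s,pos,yang):
    """shift in tool axes (mm) & rotvec (deg) to reach pos, tool down, tool y at world angle yang deg"""
    q=s["ee_rot"];R=Ro.from_quat([q[1],q[2],q[3],q[0]])
    a=np.radians(yang);y=np.array([np.cos(a),np.sin(a),0]);z=np.array([0,0,-1.]);x=np.cross(y,z)
    T=Ro.from_matrix(np.c_[x,y,z])
    return R.inv().apply(np.array(pos)-s["position"])*1000, np.degrees((R.inv()*T).as_rotvec())
E
python3 - <<'E'
from rig import *
from h import *
from mv import rel
d=get_image("top");s=get_state()
c=np.array([[35,100],[232,35],[284,188],[93,257]])/3+[340,200]
P=np.array([plane(d,u,.135) for u in c]);print(P.round(4),[np.linalg.norm(P[i]-P[i-1]).round(4) for i in range(4)])
xa=(P[0]+P[1]-P[2]-P[3]);ya=(P[0]+P[3]-P[1]-P[2]);print(np.degrees(np.arctan2(xa[1],xa[0])),np.degrees(np.arctan2(ya[1],ya[0]))-90)
yaw=np.radians(19.4);ctr=P.mean(0);ex=np.array([np.cos(yaw),np.sin(yaw),0]);print("entry",ctr-ex*.0285)
r=np.array([[193,222],[299,207],[328,450],[222,467]])/5+[180,195]
Q=np.array([plane(d,u,.04) for u in r]);print(Q.round(4),[np.linalg.norm(Q[i]-Q[i-1]).round(4) for i in range(4)])
xa=(Q[0]+Q[1]-Q[2]-Q[3]);ya=(Q[0]+Q[3]-Q[1]-Q[2]);print(np.degrees(np.arctan2(xa[1],xa[0])),np.degrees(np.arctan2(ya[1],ya[0]))-90)
xa/=np.linalg.norm(xa);f=Q.mean(0)+.03*xa;print("fob",f)
print(rel(s,[f[0],f[1],.25],97))
dw=get_image("wrist");K,R,t=cam(dw);print("wristcam",-R.T@t,s["position"], "fwd",R[2])
E
```

```text
[[ 0.5512 -0.0373  0.135 ]
 [ 0.5979 -0.1812  0.135 ]
 [ 0.4863 -0.217   0.135 ]
 [ 0.4374 -0.0781  0.135 ]] [np.float64(0.1209), np.float64(0.1513), np.float64(0.1171), np.float64(0.1472)]
18.764300229545867 18.68592859800303
entry [ 0.49130794 -0.13787796  0.135     ]
[[0.5462 0.275  0.04  ]
 [0.5531 0.2243 0.04  ]
 [0.4371 0.21   0.04  ]
 [0.4293 0.2603 0.04  ]] [np.float64(0.1178), np.float64(0.0511), np.float64(0.1169), np.float64(0.051)]
7.089145280498397 8.268347194841297
fob [0.52117325 0.24610027 0.04      ]
(array([-3.80852753e+02, -1.42146466e+02, -2.46261054e-02]), array([-4.59012666e-02, -2.02932245e-02, -3.03678293e+01]))
wristcam [0.16151939 0.55584761 0.37341655] [0.22793889 0.52764608 0.2499034 ] fwd [ 0.25673185 -0.1098078  -0.96022446]
```

```bash
python3 -m jog '[-48,-18,0,0,0,-4, -95,-36,0,0,0,-8, -143,-53,0,0,0,-12, -190,-71,0,0,0,-15, -238,-89,0,0,0,-19, -286,-107,0,0,0,-23, -333,-124,0,0,0,-27, -381,-142,0,0,0,-30.4, -381,-142,0,0,0,-30.4, -381,-142,0,0,0,-30.4]' 0
python3 - <<'E'
from rig import *
from h import *
s=get_state();print(s["clock"],s["position"],s["ee_rot"])
d=get_image("wrist");cv2.imwrite("pics/w1.png",cv2.cvtColor(d["frame"],cv2.COLOR_RGB2BGR))
d=get_image("top");cv2.imwrite("pics/t1.png",cv2.cvtColor(d["frame"],cv2.COLOR_RGB2BGR))
E
```

```text
clock: 1.55
position: [0.5211, 0.2465, 0.2501]
ee_rot: [-0.001, -0.061, 0.998, 0.0]
contact_force: [0.4, 0.2, -0.6]
width: 0.0851
1.55 [0.52105871 0.24646212 0.25006428] [-5.98391989e-04 -6.08512482e-02  9.98146629e-01  2.71746778e-04]
```

View pics/w1.png

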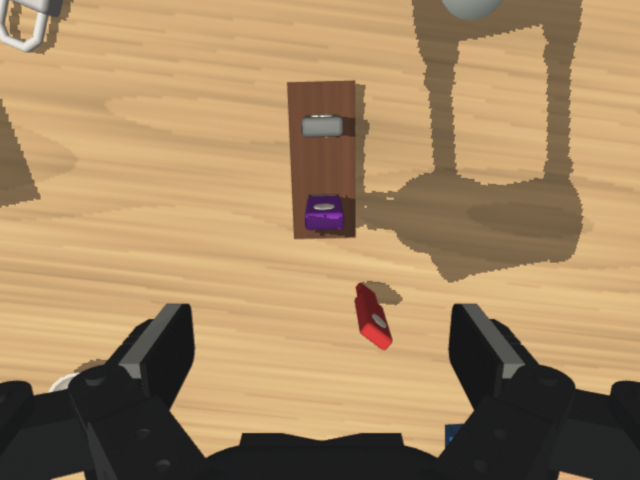

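Wrist view: rack at (322,160), purple fob top around (324,215), grey at (322,127), red loose at (373,318). Next I'll measure the purple fob from its pixels.

```bash
python3 - <<'E'
from rig import *
from h import *
from mv import rel
s=get_state()
d=get_image("wrist");f=d["frame"];hsv=cv2.cvtColor(f,cv2.COLOR_RGB2HSV);H,S,V=[hsv[...,i].astype(int) for i in range(3)]
m=((H>125)&(H<165)&(S>90)&(V>40)).astype(np.uint8)
n,l,st,ce=cv2.connectedComponentsWithStats(m);i=1+np.argmax(st[1:,4]);print(st[i],ce[i])
e=cv2.resize(cv2.cvtColor(f,cv2.COLOR_RGB2BGR)[60:260,270:390],None,fx=3,fy=3,interpolation=cv2.INTER_CUBIC);cv2.imwrite("pics/w1c.png",e)
print("proj TCP",proj(d,[s["position"]]),"exp fob top",proj(d,[[.5212,.2461,.102]]))
# rack mask
w=((H<15)&(S>90)&(V<130)).astype(np.uint8);n,l,st,ce=cv2.connectedComponentsWithStats(w)
for j in range(1,n):
    if st[j,4]>1500: print(st[j],ce[j])
E
```

```text
[ 304  196   39   35 1104] [322.98188406 214.14583333]
proj TCP [[319.96397779 340.63674784]] exp fob top [[318.39479562 222.71480642]]
[ 287   82   68  157 7802] [321.7953089  152.49500128]
```

View pics/w1c.png

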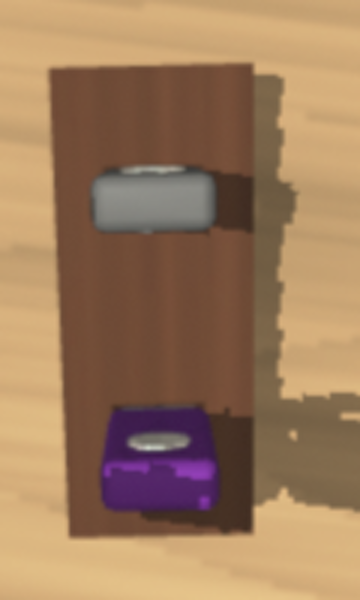

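```bash
python3 - <<'E'
from rig import *
from h import *
from mv import rel
s=get_state();d=get_image("wrist")
o=np.array([270,60])
u=lambda x,y:np.array([x,y])/3+o
Q=np.array([plane(d,u(*p),.04) for p in [(68,536),(253,533),(253,64),(50,69)]])
print(Q.round(4),[np.linalg.norm(Q[i]-Q[i-1]).round(4) for i in range(4)])
xa=(Q[0]+Q[1]-Q[2]-Q[3]);xa/=np.linalg.norm(xa);ya=(Q[1]+Q[2]-Q[0]-Q[3]);print(np.degrees(np.arctan2(xa[1],xa[0])),np.degrees(np.arctan2(ya[1],ya[0]))-90,"mid",Q.mean(0),"fob",Q.mean(0)+.03*xa)
T=np.array([plane(d,u(*p),.102) for p in [(104,457),(217,460),(217,509),(103,509)]])
print("fobtop",T.round(4),T.mean(0))
e=T[1]+T[2]-T[0]-T[3];print(np.degrees(np.arctan2(e[1],e[0]))-90)
t=get_image("top");print("top purple left/right",plane(t,(219,249.5),.102))
E
```

```text
[[0.5536 0.229  0.04  ]
 [0.5465 0.2783 0.04  ]
 [0.4285 0.2609 0.04  ]
 [0.4358 0.212  0.04  ]] [np.float64(0.119), np.float64(0.0498), np.float64(0.1193), np.float64(0.0494)]
8.302357633685569 8.301375175099011 mid [0.49110451 0.24505559 0.04      ] fob [0.52079011 0.2493875  0.04      ]
fobtop [[0.5155 0.2366 0.102 ]
 [0.5131 0.2608 0.102 ]
 [0.524  0.2623 0.102 ]
 [0.5271 0.2377 0.102 ]] [0.51989191 0.24935245 0.102     ]
6.3621658114980875
top purple left/right [0.5191007  0.25896356 0.102     ]
```

```bash
python3 -c "
from rig import *
from mv import rel
s=get_state();print(rel(s,[.5204,.2492,.09],98.0))"
```

```text
(array([6.68929608e-02, 1.85321950e+00, 1.60505541e+02]), array([ 0.01446525,  0.00795278, -0.87231744]))
```

```bash
python3 -m jog '[0,2,30,0,0,-1, 0,2,60,0,0,-1, 0,2,90,0,0,-1, 0,2,115,0,0,-1, 0,2,135,0,0,-1, 0,2,150,0,0,-1, 0,2,160,0,0,-1, 0,2,160,0,0,-1, 0,2,160,0,0,-1]' 0
python3 - <<'E'
from rig import *
from h import *
d=get_image("wrist");cv2.imwrite("pics/w2.png",cv2.cvtColor(d["frame"],cv2.COLOR_RGB2BGR))
d=get_image("side");cv2.imwrite("pics/s2.png",cv2.cvtColor(d["frame"],cv2.COLOR_RGB2BGR))
E
```

```text
clock: 2.92
position: [0.5218, 0.2486, 0.091]
ee_rot: [0.001, -0.07, 0.998, 0.0]
contact_force: [-0.5, -0.4, 0.1]
width: 0.0857
```

View pics/w2.png

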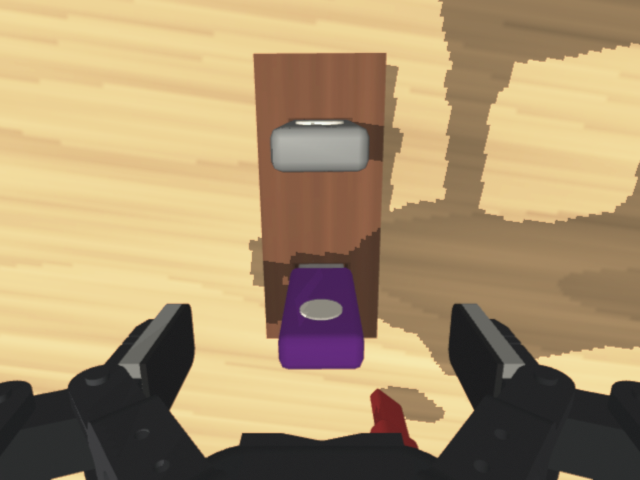

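View pics/s2.png

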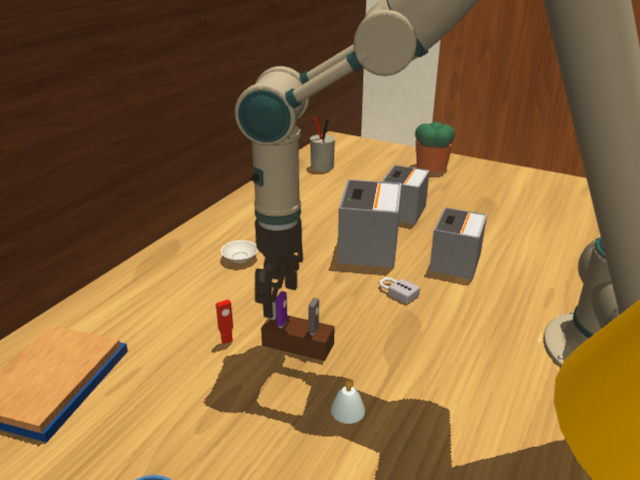

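Wrist view: the purple fob is centred between the pads at column 321, with its top at rows 345–368. I'll check the fore-aft offset.

```bash
python3 - <<'E'
from rig import *
from h import *
d=get_image("wrist");s=get_state();p=s["position"]
for x in (-.006,0,.006): print(x,proj(d,[[p[0]+x*.99,p[1]+.14*x,.102],]).round(1))
f=d["frame"];print(f[325:372:2,321])
E
```

```text
-0.006 [[319.8 341.6]]
0 [[319.8 359.5]]
0.006 [[319.8 377. ]]
[[ 73  34  91]
 [ 73  35  91]
 [ 73  34  91]
 [ 72  34  90]
 [ 76  36  95]
 [ 84  39 105]
 [ 90  40 113]
 [ 95  42 120]
 [ 97  43 121]
 [ 98  43 123]
 [ 99  44 124]
 [100  45 126]
 [100  44 125]
 [ 99  43 124]
 [ 99  44 124]
 [ 99  44 124]
 [ 99  44 123]
 [ 97  43 123]
 [ 97  43 122]
 [ 97  43 121]
 [ 93  42 117]
 [ 94  52 108]
 [222 182 140]
 [238 212 150]]
```

```bash
python3 -m jog '[2,0,1,0,0,0, 3,0,1,0,0,0, 3,0,1,0,0,0]' 0
python3 -m jog '[0,0,0,0,0,0,0,0,0,0,0,0,0,0,0,0,0,0,0,0,0,0,0,0,0,0,0,0,0,0,0,0,0,0,0,0,0,0,0,0,0,0,0,0,0,0,0,0]' 1 60
python3 - <<'E'
from rig import *
from h import *
s=get_state();print(s["position"],s["contact_force"],s["moment"])
d=get_image("wrist");cv2.imwrite("pics/w3.png",cv2.cvtColor(d["frame"],cv2.COLOR_RGB2BGR))
E
```

```text
clock: 3.45
position: [0.5181, 0.248, 0.0894]
ee_rot: [0.0, -0.07, 0.998, 0.0]
contact_force: [0.9, 0.2, -0.3]
width: 0.0854
clock: 4.45
position: [0.5185, 0.2481, 0.0895]
ee_rot: [0.0, -0.07, 0.998, 0.0]
contact_force: [-0.7, 1.0, 1.5]
width: 0.0249
[0.51849684 0.24806937 0.08948368] [-0.67962355  0.99073655  1.461643  ] [ 0.10963495 -0.12380998 -0.00711419]
```

View pics/w3.png

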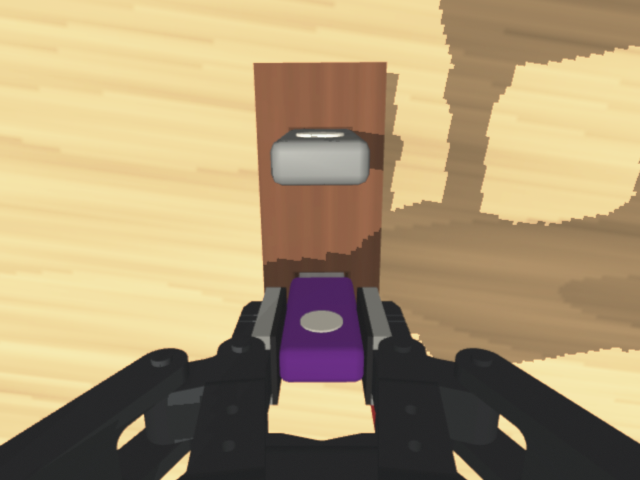

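The fob is held between the pads (width 24.9 mm). I'll lift straight up and check how it hangs.

```bash
python3 -m jog '[0,0,-6,0,0,0, 0,0,-20,0,0,0, 0,0,-40,0,0,0, 0,0,-70,0,0,0, 0,0,-105,0,0,0, 0,0,-140,0,0,0, 0,0,-170,0,0,0, 0,0,-185,0,0,0, 0,0,-185,0,0,0, 0,0,-185,0,0,0]' 1
python3 - <<'E'
from rig import *
from h import *
from mv import rel
s=get_state();print(s["position"],s["contact_force"],s["width"])
for n in("wrist","side","top"):
    d=get_image(n);cv2.imwrite(f"pics/{n}4.png",cv2.cvtColor(d["frame"],cv2.COLOR_RGB2BGR))
    print(n,proj(d,[s["position"],s["position"]-[0,0,.0755]]))
cv2.imwrite("pics/side4c.png",cv2.resize(cv2.imread("pics/side4.png")[120:360,200:440],None,fx=2.5,fy=2.5))
print(rel(s,[.4913,-.1379,.275],109.2))
E
```

```text
clock: 5.75
position: [0.5175, 0.2477, 0.273]
ee_rot: [-0.001, -0.07, 0.998, -0.0]
contact_force: [-0.1, 0.9, -0.7]
width: 0.0247
[0.5175294  0.24770916 0.27298992] [-0.09417296  0.85021983 -0.6537288 ] 0.024722940675936514
wrist [[319.91313759 340.5850497 ]
 [320.22674962 260.48186177]]
side [[279.6017544  206.05211072]
 [281.0452058  247.18226884]]
top [[202.95568629 246.16202359]
 [213.25756744 248.12355859]]
(array([  79.87961262, -378.15740192,   -1.63489045]), array([ -0.0115421 ,  -0.14857108, -11.16448269]))
```

View pics/wrist4.png

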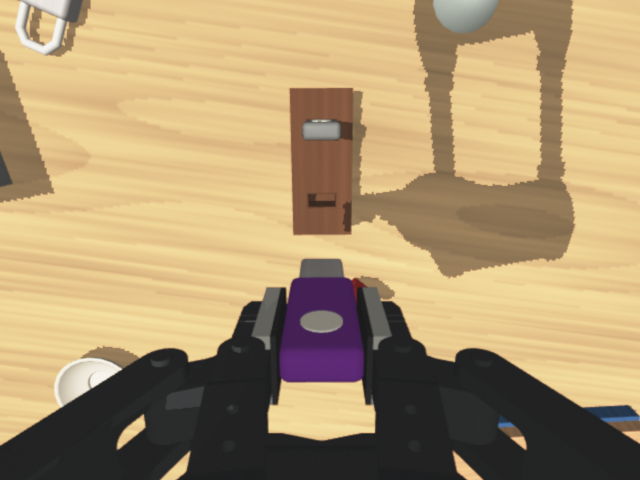

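View pics/side4c.png

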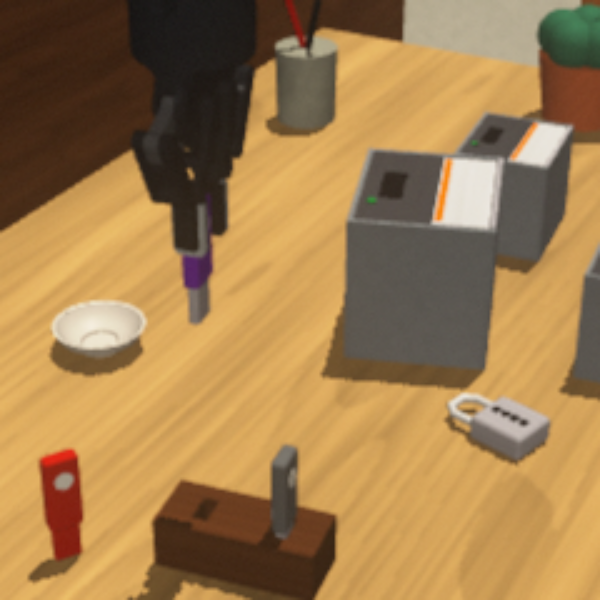

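Wrist: the fob is held, with its steel tang pointing down (321,268), and the pocket behind it is empty (322,200). Side: grey fob and red fob undisturbed, fob upright in the jaws. Now I'll carry it to above the box.

```bash
python3 -m jog '[8,-38,0,0,0,-1, 20,-95,0,0,0,-3, 31,-147,-1,0,0,-5, 42,-199,-1,0,0,-6, 53,-251,-1,0,0,-8, 64,-303,-2,0,0,-9, 74,-350,-2,0,0,-10, 80,-378,-2,0,0,-11.2, 80,-378,-2,0,0,-11.2, 80,-378,-2,0,0,-11.2]' 1
python3 - <<'E'
from rig import *
from h import *
s=get_state();print(s["qpos"])
for n in("wrist","top"):
    d=get_image(n);cv2.imwrite(f"pics/{n}5.png",cv2.cvtColor(d["frame"],cv2.COLOR_RGB2BGR))
E
```

```text
clock: 7.15
position: [0.4917, -0.1368, 0.2757]
ee_rot: [-0.0, -0.167, 0.986, 0.001]
contact_force: [0.5, -0.3, -0.7]
width: 0.025
[-4.08351802e-01  1.64718640e-01  1.59087733e+00  9.81960371e-04
  1.38752489e+00 -2.31476595e+00]
```

View pics/wrist5.png

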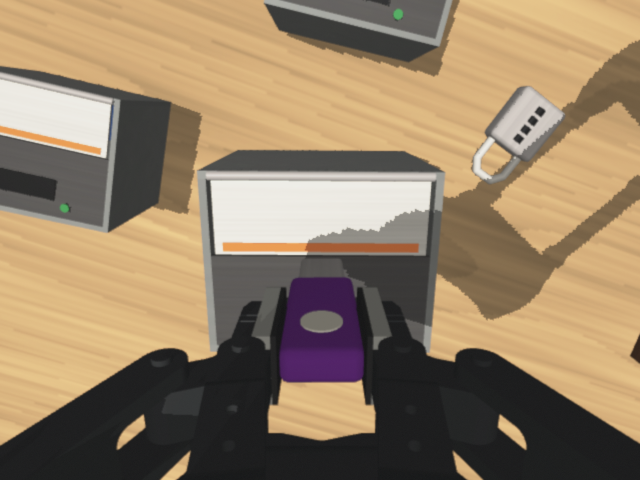

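Wrist view: box hinge-side outer edge at (200..443,172), flap between rows 180 and 256, orange line at rows 243–252, columns 223–418. I'll enlarge to measure the corners.

```bash
python3 - <<'E'
import cv2
a=cv2.imread("pics/wrist5.png")[150:300,185:455]
cv2.imwrite("pics/w5c.png",cv2.resize(a[:,:135],None,fx=4,fy=4,interpolation=cv2.INTER_CUBIC))
cv2.imwrite("pics/w5d.png",cv2.resize(a[:,135:],None,fx=4,fy=4,interpolation=cv2.INTER_CUBIC))
E
```

```text
(no output)
```

View pics/w5c.png

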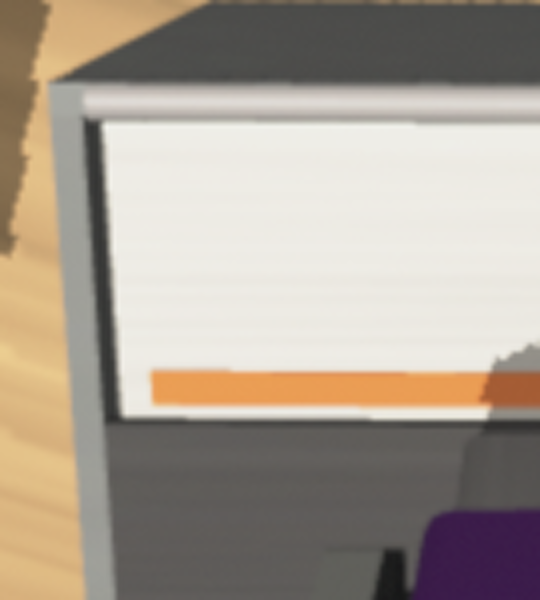

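View pics/w5d.png

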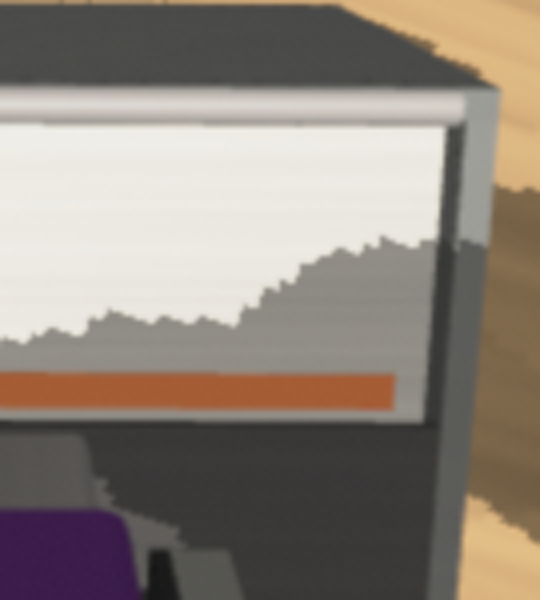

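```bash
python3 - <<'E'
from rig import *
from h import *
from mv import rel
s=get_state();d=get_image("wrist")
g=lambda u,v:plane(d,(u,v),.135)
A,B=g(198,170.5),g(444.5,172.5);C,D=g(211.75,255.5),g(429.25,256.25)
for a,b in((A,B),(C,D)):
    e=a-b;print(a.round(4),b.round(4),np.linalg.norm(e).round(4),np.degrees(np.arctan2(e[1],e[0])))
m=(C+D)/2-(A+B)/2;print("depth",np.linalg.norm(m),np.degrees(np.arctan2(m[1],m[0])))
q=s["ee_rot"];from scipy.spatial.transform import Rotation as Ro
R=Ro.from_quat([q[1],q[2],q[3],q[0]]).as_matrix();print("tool y ang",np.degrees(np.arctan2(R[1,1],R[0,1])))
for yaw in(18.5,19.5):
    ex=np.array([np.cos(np.radians(yaw)),np.sin(np.radians(yaw)),0]);print(yaw,"entry",(C+D)/2-.021*ex,(A+B)/2+.034*ex)
# fob in tool frame: tang bottom edge at tool +x 4mm, z 75.5
p=s["position"]
for dx in(0,.004,.008): print(dx,proj(d,[p+R@[dx,-.010,.0755],p+R@[dx,.010,.0755]]).round(1).tolist())
for dx in(-.006,.0,.006): print("top",dx,proj(d,[p+R@[dx,0,-.0125]]).round(1).tolist())
E
```

```text
[ 0.4841 -0.2179  0.135 ] [ 0.4353 -0.0751  0.135 ] 0.1509 -71.13400578636058
[ 0.5345 -0.1954  0.135 ] [ 0.4884 -0.0623  0.135 ] 0.1408 -70.90073270345755
depth 0.054668640489196126 18.80317519589537
tool y ang 109.30170312037984
18.5 entry [ 0.49156717 -0.13552971  0.135     ] [ 0.49197392 -0.13569865  0.135     ]
19.5 entry [ 0.49168649 -0.13587626  0.135     ] [ 0.49178072 -0.13513757  0.135     ]
0 [[299.2, 259.9], [340.2, 259.9]]
0.004 [[299.1, 252.1], [340.3, 252.2]]
0.008 [[299.0, 244.3], [340.4, 244.3]]
top -0.006 [[319.0, 380.2]]
top 0.0 [[319.0, 362.5]]
top 0.006 [[319.0, 344.4]]
```

Box dimensions check out (150.9 and 140.8 mm against 152 and 142 mm), with yaw about 19.0° and entry about (0.4917, -0.1358). The fob tip appears about 3.5 mm ahead of the tool axis, so the fob leans a little in the grip. I'll verify that with a crop.

```bash
python3 - <<'E'
import cv2
a=cv2.imread("pics/wrist4.png")[245:395,265:380]
cv2.imwrite("pics/w4c.png",cv2.resize(a,None,fx=4,fy=4,interpolation=cv2.INTER_CUBIC))
E
```

```text
(no output)
```

View pics/w4c.png

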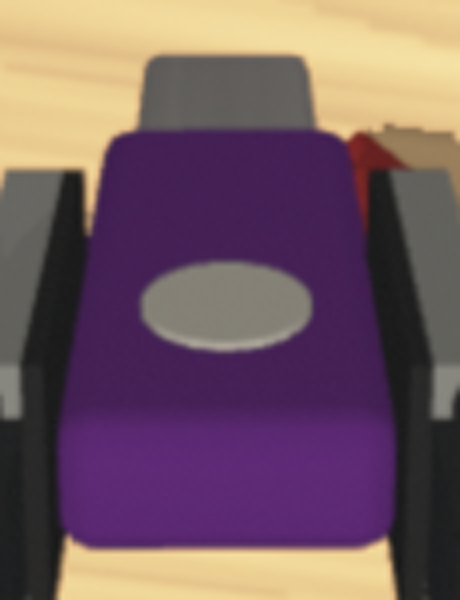

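```bash
python3 - <<'E'
from rig import *
from h import *
from scipy.optimize import least_squares
from scipy.spatial.transform import Rotation as Ro
s=get_state();d=get_image("wrist");p=s["position"]
q=s["ee_rot"];R=Ro.from_quat([q[1],q[2],q[3],q[0]]).as_matrix()
rows=np.array([259.2,277.8,347,382])
def pr(v):
    x0,z0,th=v; P=[]
    for x,z in((.004,.076),(.006,.048),(.006,-.012),(-.006,-.012)):
        P.append(p+R@[x0+x*np.cos(th)+z*np.sin(th),0,z0-x*np.sin(th)+z*np.cos(th)])
    return proj(d,P)[:,1]
for fix in(None,.0):
    f=lambda v:pr(v)-rows
    r=least_squares(f,[0,0,0],x_scale=[1e-3,1e-3,1e-2]);print(r.x[:2]*1000,np.degrees(r.x[2]),r.fun)
f2=lambda v:pr([v[0],0,v[1]])-rows
r=least_squares(f2,[0,0],x_scale=[1e-3,1e-2]);print(r.x[0]*1000,np.degrees(r.x[1]),r.fun)
E
```

```text
[-5.07162876  5.68387491] -1.0176296297230907 [ 0.97177812 -1.22174365  0.51389239 -0.26051744]
[-5.07162876  5.68387491] -1.0176296297230907 [ 0.97177812 -1.22174365  0.51389239 -0.26051744]
-1.623347814495031 -2.1564903873599977 [ 1.19587433 -1.69567621 -0.44763978  0.95801412]
```

```bash
python3 -c "
from rig import *
from mv import rel
s=get_state();print(rel(s,[.4902,-.1363,.226],109.0),s['contact_force'],s['moment'])"
```

```text
(array([ 1.6209643 ,  0.64451645, 50.25477731]), array([0.02485141, 0.00545037, 0.32128535])) [-0.84419055 -0.91709111  0.58981104] [ 0.01799887 -0.00160179  0.02548306]
```

```bash
python3 -m jog '[1,0.5,10,0,1,0.3, 1.6,0.6,25,0,2.1,0.3, 1.6,0.6,40,0,2.1,0.3, 1.6,0.6,50,0,2.1,0.3, 1.6,0.6,50,0,2.1,0.3, 1.6,0.6,50,0,2.1,0.3]' 1
python3 - <<'E'
from rig import *
from h import *
import time
s=get_state();print(s["position"],s["contact_force"])
for n in("wrist","side","top"):
    d=get_image(n);cv2.imwrite(f"pics/{n}6.png",cv2.cvtColor(d["frame"],cv2.COLOR_RGB2BGR))
    e=np.array([.4917,-.1358,.135]);print(n,proj(d,[e,e+[0,0,.015]]).round(1).tolist())
cv2.imwrite("pics/side6c.png",cv2.resize(cv2.imread("pics/side6.png")[120:300,280:480],None,fx=4,fy=4))
E
```

```text
clock: 8.1
position: [0.4904, -0.1377, 0.2266]
ee_rot: [-0.018, -0.164, 0.986, -0.003]
contact_force: [-0.1, 0.2, -1.1]
width: 0.0251
[ 0.49040956 -0.13765619  0.2265707 ] [-0.06926526  0.18620756 -1.12613596]
wrist [[322.4, 258.7], [322.5, 268.0]]
side [[384.2, 195.9], [384.6, 189.7]]
top [[397.3, 260.4], [398.5, 260.3]]
```

View pics/wrist6.png

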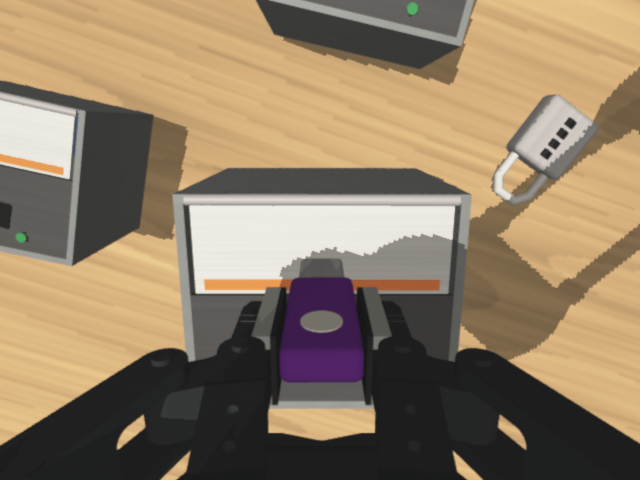

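View pics/side6c.png

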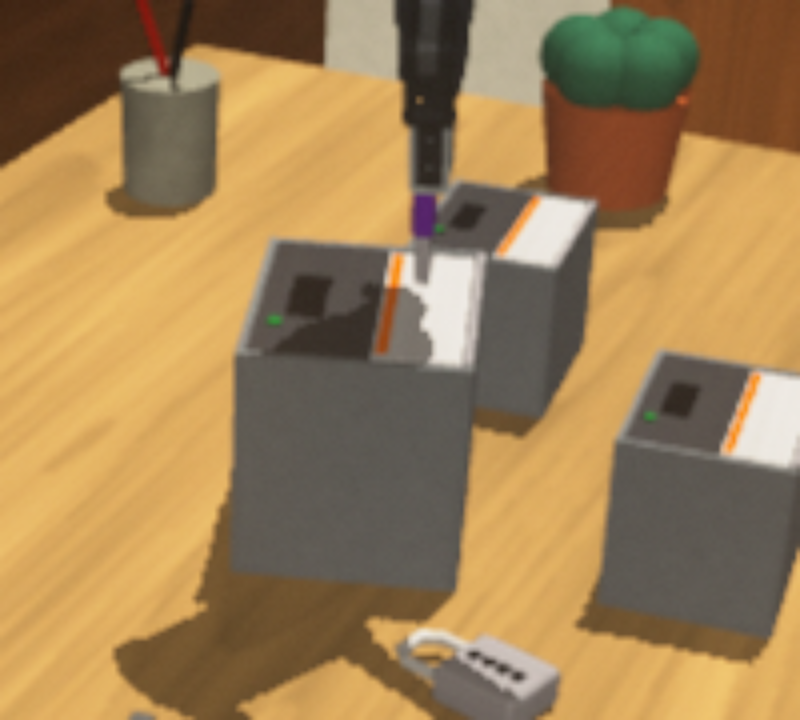

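Side: tip at about (385.5,190.5) against (384.6,189.7) expected 15 mm over the entry, and the fob hangs vertical. Wrist: fob column 321 against flap centre 322. Now I'll push through the flap, stopping above the earliest plate height.

```bash
python3 -m jog '[-0.4,0,10,0,0,0, -0.6,0,18,0,0,0, -1,0,28,0,0,0, -1.5,0,40,0,0,0, -1.9,0,52,0,0,0, -2.4,0,64,0,0,0, -2.8,0,76,0,0,0, -3.2,0,87,0,0,0, -3.6,0,97,0,0,0, -3.8,0,102,0,0,0]' 1
python3 -m jog '[0,0,0,0,0,0,0,0,0,0,0,0]' 1
python3 - <<'E'
from rig import *
from h import *
s=get_state();print(s["position"],s["contact_force"],s["moment"],s["effort"])
for n in("wrist","side"):
    d=get_image(n);cv2.imwrite(f"pics/{n}7.png",cv2.cvtColor(d["frame"],cv2.COLOR_RGB2BGR))
for i in range(4): get_image("top");print(get_state()["contact_force"].round(2))
cv2.imwrite("pics/side7c.png",cv2.resize(cv2.imread("pics/side7.png")[120:300,280:480],None,fx=4,fy=4))
E
```

```text
clock: 9.5
position: [0.4901, -0.1373, 0.1235]
ee_rot: [-0.018, -0.164, 0.986, -0.003]
contact_force: [0.9, 0.5, -0.5]
width: 0.0251
clock: 9.75
position: [0.4906, -0.1373, 0.1244]
ee_rot: [-0.018, -0.164, 0.986, -0.003]
contact_force: [2.0, 0.6, -1.9]
width: 0.0248
[ 0.49059423 -0.13734123  0.12435816] [ 1.96072366  0.58069166 -1.93120043] [ 0.22623978 -0.40790533  0.02060317] [-7.97152240e-01 -3.91793811e+01 -1.97124624e+01 -6.90423511e-01
  6.96745701e-01 -8.21017369e-03]
[ 0.99  1.89 -1.96]
[ 1.83  0.83 -2.38]
[ 2.19  1.57 -0.72]
[ 2.28 -0.12 -1.53]
```

View pics/wrist7.png

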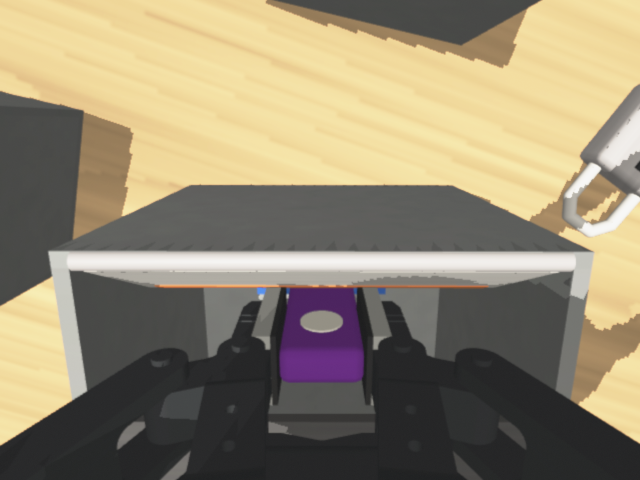

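View pics/side7c.png

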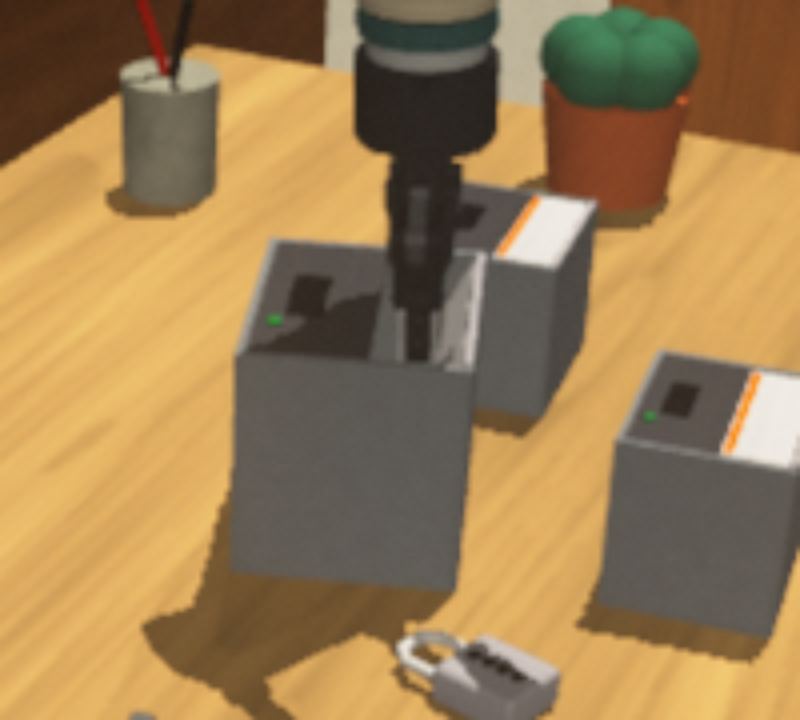

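Wrist: the flap is open and swung down (orange edge at row 287) and resting against the fob. Side: fingers inside the opening. The baseline z force is about -1.4 N. Now I'll feel for the plate in small steps.

```bash
cat > rd.py <<'E'
from rig import *
import numpy as np
a=[];z=[]
for i in range(5):
    get_image("top");s=get_state();a.append(s["contact_force"]);z.append(s["position"][2])
print(round(s["clock"],2),"F",np.mean(a,0).round(2),"z",np.mean(z).round(5),"w",round(s["width"],4))
E
python3 -m jog '[-0.1,0,3,0,0,0,-0.2,0,6,0,0,0,-0.2,0,6,0,0,0]' 1 ; python3 rd.py
python3 -m jog '[-0.1,0,2,0,0,0,-0.1,0,2,0,0,0]' 1
```

```text
clock: 10.42
position: [0.4903, -0.1376, 0.1181]
ee_rot: [-0.018, -0.164, 0.986, -0.003]
contact_force: [2.5, 1.1, 0.4]
width: 0.0249
10.68 F [1.95 0.01 0.11] z 0.11825 w 0.0252
clock: 10.92
position: [0.4901, -0.1375, 0.1161]
ee_rot: [-0.018, -0.164, 0.986, -0.003]
contact_force: [1.8, 0.3, 0.7]
width: 0.0251
```

```bash
python3 rd.py
python3 -m jog '[0,0,1.5,0,0,0,-0.1,0,1.5,0,0,0]' 1;python3 rd.py
python3 -m jog '[0,0,1.5,0,0,0,-0.1,0,1.5,0,0,0]' 1;python3 rd.py
```

```text
11.18 F [1.76 0.57 0.91] z 0.11618 w 0.0248
clock: 11.42
position: [0.4902, -0.1374, 0.1146]
ee_rot: [-0.018, -0.164, 0.986, -0.003]
contact_force: [1.1, -0.3, 0.6]
width: 0.0248
11.68 F [1.34 0.54 0.59] z 0.11468 w 0.0251
clock: 11.92
position: [0.4903, -0.1374, 0.1131]
ee_rot: [-0.018, -0.164, 0.986, -0.003]
contact_force: [0.8, -0.1, 0.8]
width: 0.0252
12.18 F [1.59 0.62 0.71] z 0.11316 w 0.0249
```

```bash
python3 -m jog '[0,0,1.5,0,0,0,-0.1,0,1.5,0,0,0]' 1;python3 rd.py
python3 -m jog '[0,0,1.5,0,0,0,-0.1,0,1.5,0,0,0]' 1;python3 rd.py
```

```text
clock: 12.42
position: [0.4903, -0.1374, 0.1116]
ee_rot: [-0.018, -0.164, 0.986, -0.003]
contact_force: [2.4, 0.4, 0.2]
width: 0.0251
12.68 F [1.47 0.65 0.31] z 0.11165 w 0.025
clock: 12.92
position: [0.4904, -0.1374, 0.1101]
ee_rot: [-0.018, -0.164, 0.986, -0.003]
contact_force: [1.1, 0.2, 1.2]
width: 0.0252
13.18 F [1.3  0.24 0.72] z 0.11016 w 0.025
```

```bash
python3 -m jog '[0,0,1.5,0,0,0,-0.1,0,1.5,0,0,0]' 1;python3 rd.py
```

```text
clock: 13.42
position: [0.4904, -0.1374, 0.1086]
ee_rot: [-0.018, -0.164, 0.986, -0.003]
contact_force: [1.4, 0.8, 0.6]
width: 0.025
13.68 F [1.52 0.71 0.62] z 0.10866 w 0.0249
```

```bash
python3 -m jog '[0,0,1,0,0,0,0,0,1,0,0,0]' 1;python3 rd.py
```

```text
clock: 13.92
position: [0.4904, -0.1374, 0.1076]
ee_rot: [-0.018, -0.164, 0.986, -0.003]
contact_force: [0.8, -0.8, 0.5]
width: 0.0249
14.18 F [1.58 0.53 0.41] z 0.10767 w 0.025
```

```bash
python3 -m jog '[0,0,1,0,0,0,0,0,1,0,0,0]' 1;python3 rd.py
```

```text
clock: 14.42
position: [0.4904, -0.1374, 0.1066]
ee_rot: [-0.018, -0.164, 0.986, -0.003]
contact_force: [1.0, -0.3, 0.2]
width: 0.0251
14.68 F [1.42 0.46 0.37] z 0.10666 w 0.0249
```

```bash
python3 -m jog '[0,0,1,0,0,0,0,0,1,0,0,0]' 1;python3 rd.py
```

```text
clock: 14.92
position: [0.4903, -0.1374, 0.1056]
ee_rot: [-0.018, -0.164, 0.986, -0.003]
contact_force: [1.1, 0.3, 0.7]
width: 0.0253
15.18 F [1.49 0.05 0.58] z 0.10567 w 0.0249
```

```bash
python3 -m jog '[0,0,1,0,0,0,0,0,1,0,0,0]' 1;python3 rd.py
```

```text
clock: 15.42
position: [0.4904, -0.1374, 0.1047]
ee_rot: [-0.018, -0.164, 0.986, -0.003]
contact_force: [1.4, 0.7, 1.0]
width: 0.0251
15.68 F [1.01 0.22 0.98] z 0.10469 w 0.0251
```

```bash
python3 -m jog '[0,0,1,0,0,0,0,0,1,0,0,0]' 1;python3 rd.py
```

```text
clock: 15.92
position: [0.4904, -0.1374, 0.104]
ee_rot: [-0.018, -0.164, 0.986, -0.003]
contact_force: [-0.2, 1.0, 3.9]
width: 0.0248
16.18 F [0.93 0.69 4.23] z 0.10392 w 0.0252
```

```bash
python3 -m jog '[0,0,0.5,0,0,0,0,0,0.5,0,0,0]' 1;python3 rd.py
```

```text
clock: 16.42
position: [0.4904, -0.1374, 0.1034]
ee_rot: [-0.018, -0.164, 0.986, -0.003]
contact_force: [1.1, 0.4, 5.4]
width: 0.0247
16.68 F [0.68 1.29 5.27] z 0.10342 w 0.025
```

Contact began near z=0.1045 and the force is rising. I'll press to about 9 N and hold half a second.

```bash
python3 -m jog '[0,0,1,0,0,0,0,0,1.8,0,0,0,0,0,1.8,0,0,0,0,0,1.8,0,0,0,0,0,1.8,0,0,0]' 1; python3 -c "
from rig import *
s=get_state();print(s['contact_force'],s['position'])"
```

```text
clock: 17.3
position: [0.4904, -0.1374, 0.1021]
ee_rot: [-0.018, -0.164, 0.986, -0.003]
contact_force: [0.7, 0.4, 8.0]
width: 0.025
[0.72186478 0.44834093 7.97944537] [ 0.49044908 -0.13740932  0.10208985]
```

```bash
python3 -m jog '[0,0,0.5,0,0,0,0,0,0.5,0,0,0,0,0,0.5,0,0,0,0,0,0.5,0,0,0,0,0,0.5,0,0,0]' 1; python3 -c "
from rig import *
s=get_state();print(s['contact_force'],s['position'])"
```

```text
clock: 17.92
position: [0.4905, -0.1374, 0.1018]
ee_rot: [-0.018, -0.164, 0.986, -0.003]
contact_force: [1.1, 2.0, 9.1]
width: 0.0252
[1.10426114 1.97713597 9.09971731] [ 0.49046801 -0.13742896  0.10176781]
```

About 9.1 N at 2.7 mm deflection, held. Now I'll ease off the plate, let go, and check.

```bash
python3 -m jog '[0,0,-1.5,0,0,0,0.1,0,-3,0,0,0,0.1,0,-3,0,0,0]' 1; python3 -m jog '[0,0,0,0,0,0,0,0,0,0,0,0,0,0,0,0,0,0,0,0,0,0,0,0,0,0,0,0,0,0]' 0.15
python3 - <<'E'
from rig import *
from h import *
for n in("wrist",):
    d=get_image(n);cv2.imwrite(f"pics/{n}8.png",cv2.cvtColor(d["frame"],cv2.COLOR_RGB2BGR))
E
```

```text
clock: 18.3
position: [0.4903, -0.1374, 0.1039]
ee_rot: [-0.018, -0.164, 0.986, -0.003]
contact_force: [1.5, 0.4, 4.3]
width: 0.025
clock: 18.92
position: [0.4903, -0.1374, 0.1038]
ee_rot: [-0.018, -0.164, 0.986, -0.003]
contact_force: [2.5, 0.6, -0.9]
width: 0.0729
```

View pics/wrist8.png

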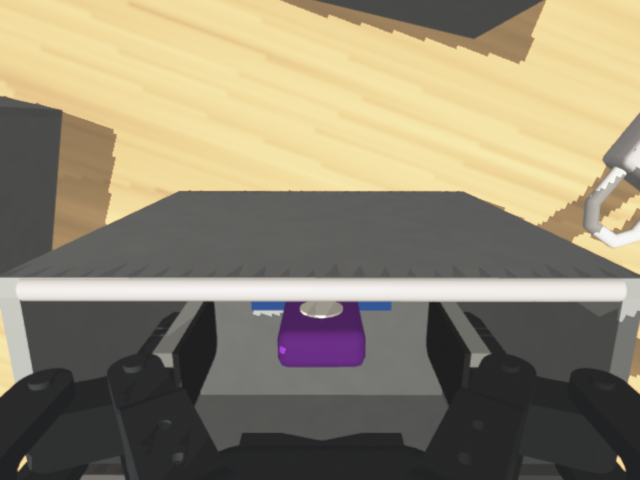

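Wrist: the fob stands free on the blue reader plate at (321,335), clear of the open fingers. Now I'll draw straight up.

```bash
python3 -m jog '[0.3,0,-7,0,0,0, 0.6,0,-16,0,0,0, 1,0,-28,0,0,0, 1.5,0,-40,0,0,0, 1.9,0,-52,0,0,0, 2.5,0,-68,0,0,0, 3.2,0,-86,0,0,0, 4,0,-108,0,0,0, 5,0,-135,0,0,0, 6,0,-165,0,0,0]' 0.15
python3 -m jog '[0,0,0,0,0,0,0,0,0,0,0,0]'
python3 - <<'E'
from rig import *
from h import *
for n in("wrist","side","top"):
    d=get_image(n);cv2.imwrite(f"pics/{n}9.png",cv2.cvtColor(d["frame"],cv2.COLOR_RGB2BGR))
cv2.imwrite("pics/top9c.png",cv2.resize(cv2.imread("pics/top9.png")[130:370,160:540],None,fx=2,fy=2))
E
```

```text
clock: 20.23
position: [0.4891, -0.1373, 0.2699]
ee_rot: [-0.019, -0.164, 0.986, -0.003]
contact_force: [0.0, 0.0, -0.3]
width: 0.0727
clock: 20.48
position: [0.4894, -0.1372, 0.2684]
ee_rot: [-0.019, -0.164, 0.986, -0.003]
contact_force: [-0.6, 0.0, -0.4]
width: 0.0722
```

View pics/wrist9.png

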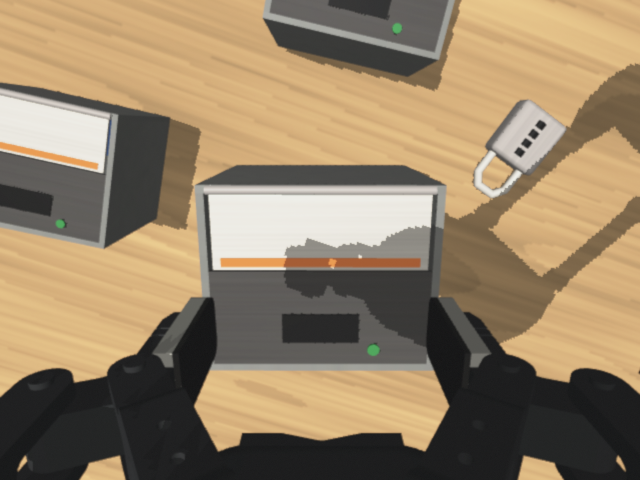

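View pics/side9.png

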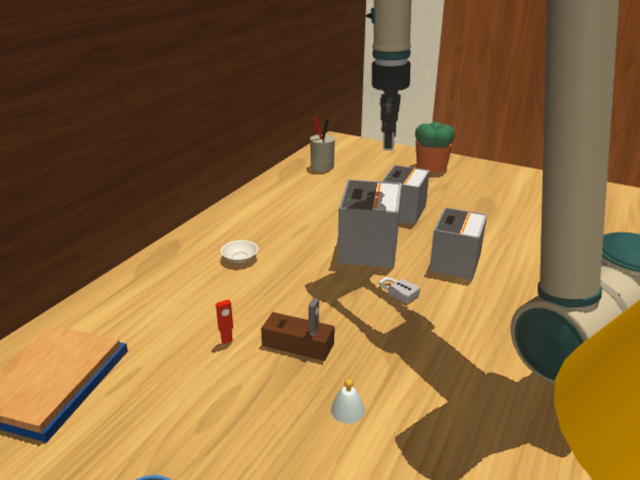

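View pics/top9c.png

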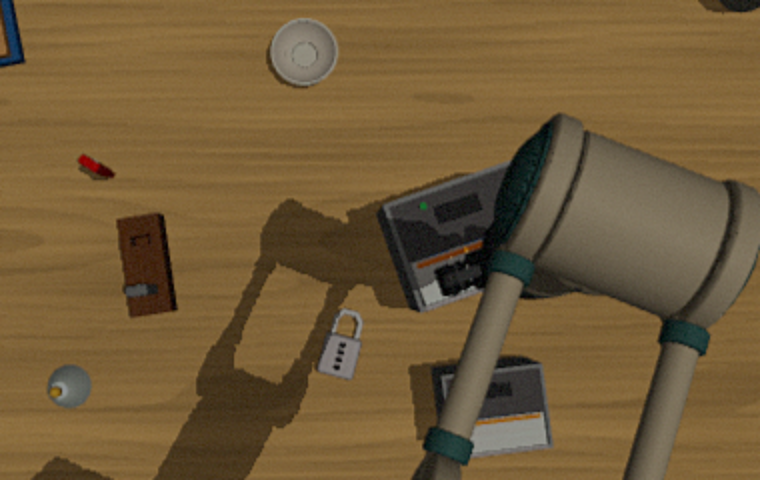

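Wrist: flap back up flush (rows 193–270, orange at 262), fob gone. Everything else is unmoved. I'll check numerically that the flap is flush.

```bash
python3 - <<'E'
from rig import *
from h import *
d=get_image("wrist");hsv=cv2.cvtColor(d["frame"],cv2.COLOR_RGB2HSV);H,S,V=[hsv[...,i].astype(int) for i in range(3)]
m=((H>5)&(H<20)&(S>140)&(V>120));m[:240]=0;m[285:]=0;m[:,:210]=0;m[:,430:]=0
r,c=np.nonzero(m);print("orange rows",r.min(),r.max(),r.mean(),"cols",c.min(),c.max())
ex=np.array([np.cos(np.radians(19)),np.sin(np.radians(19)),0]);ey=np.array([-ex[1],ex[0],0]);e=np.array([.4917,-.1358,.135])
P=plane(d,(320,r.mean()),.135)-e;print("orange x,y",P@ex*1000, "ends y",[(plane(d,(u,r.mean()),.135)-e)@ey*1000 for u in(c.min(),c.max())])
im=cv2.imread("pics/wrist5.png");h5=cv2.cvtColor(im,cv2.COLOR_BGR2HSV);m5=((h5[...,0]>5)&(h5[...,0]<20)&(h5[...,1]>140)&(h5[...,2]>120));m5[:238]=0;m5[258:]=0;m5[:,:215]=0;m5[:,425:]=0
r,c=np.nonzero(m5);print("before rows",r.mean(),c.min(),c.max())
f=cv2.cvtColor(d["frame"],cv2.COLOR_RGB2BGR);cv2.imwrite("pics/w10c.png",cv2.resize(f[170:290,190:455],None,fx=3,fy=3,interpolation=cv2.INTER_CUBIC))
E
```

```text
orange rows 259 266 262.4978001257071 cols 221 419
orange x,y 14.504732090226916 ends y [np.float64(-62.45196836566699), np.float64(61.90867753935499)]
before rows 247.20610169491525 223 417
```

View pics/w10c.png

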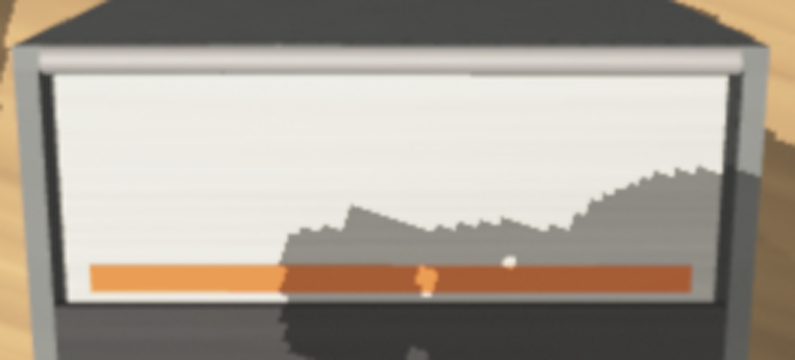

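The flap is flush: the orange line sits where it was, centred, with the same gap at the free edge. The robot touches nothing, so I'm handing in.

```bash
python3 -c "
from rig import *
print(get_state()['clock']);print(sign_off())"
```

```text
20.675
the job is handed in; nothing more can be done
None
```

The purple fob is in the largest key box with the flap shut, handed in at about 20.7 s of the 50 s. I took it from the rack, corrected a lean of about 2° in the grip, and pushed it through the flap steel end down. I found the reader plate by feel at about 106 mm below the box top, within the 94–108 mm given.

- **Press:** I pressed in two stages. The first read 8.0 N and looked light, so I pressed 0.5 mm further and read 9.1 N at about 2.7 mm of plate travel. The plate was therefore held longer than asked, about 1.2 s in all. The readings carry about 1 N of noise plus some flap drag. The highest I saw was 9.1 N, but I read the force only at the end of each move.
- **Release:** I eased up 3 mm before opening the fingers. A single reading still showed 4.3 N, so the fob was probably still lightly on the plate. It then stood free between the open fingers.
- **Last checks:** The flap is flush with the box top. Its orange line is centred on the opening and lies 14.5 mm ahead of the entry point, and the fob is out of sight. In the pictures, the grey and red fobs, padlock, dish, bell and other boxes are where they were. The gripper is clear of the box, at 0.27 m.

The top and wrist cameras placed the box entry about 2 mm apart, within the stated calibration. I used the wrist view. I have not seen the fob since the flap shut, so how it came to rest inside is unconfirmed.

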